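# Hang the long probe through the two guide rings

### The job

Take the long temperature probe out of the rack and lower it, upright, down through both rings of the guide stand, the upper and then the lower, until its collar rests flat on the upper ring. Lower it all the way, do not let it drop, and leave the short probe and the glass electrode standing in the rack.

Things in the scene. Friction and masses are not known exactly. Their poses are not given: they have to be found in the camera images.
- long_probe_head (a point): Long probe, the tallest upright thing in the rack: black round head 24 mm wide, 50 tall; under it a steel collar 44 wide, 4 thick, then a steel sheath 10 wide, 95 long. About 0.1 kg. Point: centre of the head, 29 mm above the collar's underside, 124 above the tip. z up along the probe; at first x across the rack's row, y along it. It may stand in any of the three sockets.
- short_probe_head (a point): Short probe, left alone in the rack: same head and collar, sheath only 45 mm long, so it stands 50 mm lower. Point: centre of its head. The rack is a fixed grey block, 70 x 220 mm, 45 tall, with three sockets 75 mm apart in a row and 35 mm deep, one for each thing.
- electrode_mid (a point): Glass electrode, left alone in the rack: glass body 20 mm wide with a 22 mm black cap, no collar. Its top is 102 mm above its foot. Point: on its axis, 65 mm above its foot, about 37 below its top.
- guide_top (a point): Fixed guide stand, left or right of the rack. Point: centre of the upper ring's 27 mm hole at its top face, 120 mm above the table. z up. Level rings, 60 mm wide, 8 thick; the lower one's top face is 50 mm below, its hole in line. Post 138 mm tall, 12 thick, 85 mm from the rings' axis towards this frame's +x. A glass dish, part of the stand, is under the rings; the seated tip hangs free in it.
Mind the look-alikes: they are no part of the job. What is shaped like the part that bears long_probe_head but green is not meant.

How it is judged:
By the outcome, as a careful person would: the job done as asked, in the order asked, and still so for the second after the job is handed in, with the robot touching nothing.
It also fails if it takes over 43 s, if anything falls off the work surface, if the arm or the gripper's body presses on something with over 40 N, if the wrist force passes 120 N, or if a joint passes its speed limit or range.

### The arm

A 7-joint arm with a two-finger parallel gripper is mounted at the origin on the work surface. World frame = base frame: x ahead of the robot, y to its left, z up, the work surface at z = 0. Lengths are in m, angles in rad, forces in N, time in s.
With the tool pointing down it reaches from about 0.4 to 0.875 m from the base axis. Payload 19.3 kg.
Tool frame: the origin (TCP) lies between the finger pads; the fingertips stand 17 mm ahead of it and the grasp point (between the pads) lies 2 mm behind it (bot.tips_ahead is the z of the fingertips in the tool frame, in m); z points along the fingers, y is the direction in which the jaws open and shut (so a half turn about z gives the same grasp; the last joint's range is limited). The gripper opens to 85 mm and grips with 20 to 120 N. Pads are 22 mm wide; open, the fingers measure 114 mm over their backs; the gripper's body (76 mm by 85 mm) begins 54 mm behind the grasp point. The pads swing forward as they close: fully open they stand 13 mm farther back than shut.
Start: joints at [-1.275, 0.521, -0.036, 1.599, 0.021, 1.021, -0.113], TCP at [0.224, 0.584, 0.248] pointing down, gripper open.
Joint ranges: [-2.91, 2.91], [-0.3, 2.13], [-1.5, 1.42], [0.17, 2.43], [-1.26, 4.41], [0.16, 1.93], [-2.52, 2.52]. Speed limits (rad/s): [1.89, 1.89, 2.39, 2.39, 3.01, 3.01, 3.01].

### API

Orientations are given as [roll, pitch, yaw] about the fixed x, y, z axes, in that order (R = Rz(yaw) Ry(pitch) Rx(roll)).
In Python, from workcell import telemetry, cams, job, bot gives the robot as it stands.
- The arm moves only by the tool arm_command, never from a script. Its argument "deltas" is a list of rows, each a list of 7 numbers: the opening, from -1 (shut) to 1 (fully open), so that 0 is half open, then the shift along the tool's x, y, z normalised to -1 to 1, where 1 is 150 mm, then the turn, a rotation vector about the tool's x, y, z normalised to -1 to 1, where 1 is 45 degrees. In form: [[hand, tx, ty, tz, rx, ry, rz], ...]. A call has 1 to 8 rows; each row is the pose to reach, as a shift and turn from the pose commanded when the call began, along the tool's axes at that moment; what a row does not reach only later rows make up. A row lasts 1/8 s, in which the tool goes at most 62.5 mm and 10.7 degrees, less where a joint would pass 70% of its speed; a pose out of reach is approached as far as the arm can. A call with a number of a shift or a turn outside -1 to 1 is refused whole. A call with a gripper value outside its range is refused whole. The fingers move at their own pace and stop on an object; "newtons" is the grip in N (left out, the last holds). Time passes only in rows, so rows that repeat a pose let the fingers close. It gives the time, the measured TCP pose, the force and the opening at its end, in the units of the state.
- telemetry.observe(): the state, without advancing time (a new reading comes with each control period).
- cams.grab_frame(name): name is "side" or "top"; returns the picture (420x560x3 uint8, blue, green, red); there is no depth.
- cams.get_calibration(name): a dict with "fx", "fy", "cx", "cy" (pixels), "R" (3x3) and "t" (3): a world point X has camera coordinates R X + t. Camera axes: x right, y down, z forward; pixel columns grow to the right and rows downward; lengths in m; the calibration is good to about 2 mm. A picture is of the moment at which its call begins. get_calibration takes no time and is no camera call.
- job.job_done(): hands the job in, once; it reports no verdict.
The state is a dict: "clock": time; "qpos": joint angles; "qd": joint speeds; "joint_efforts": joint torques, N m; "position": TCP position; "tool_rot": TCP orientation; "force": force on the tool from outside, world axes, zero at the start; "moment": the same for the moment, N m; "grip_width": finger opening in m.
Only numpy, scipy, OpenCV 4.12 (cv2) and the standard library are available. Lean on these libraries where they do the work, as an engineer would, in place of code of your own. Each camera call takes 0.05 s, during which the arm holds its last target.

## Working session

There is one attempt and no reset: what is moved stays moved. The work goes in short steps, Python scripts to look and compute and a tool call to move; the robot and the scene stay as the last step left them, time stands still between calls to the robot, and variables do not carry over. Pictures are saved under pics/ and viewed, and the job is handed in when it is done.

Besides the shell and the picture viewer there is one more tool, called after "Emit:" as name([rows], argument=value, ...), one row to a line, values as JSON. arm_command: Moves the arm, as the interface text tells. Its arguments: {"type":"object","properties":{"deltas":{"type":"array","items":{"type":"array","items":{"type":"number"}}},"newtons":{"type":"number"}},"required":["deltas"]}

```bash
mkdir -p pics; ls
python3 - <<'E'
from workcell import telemetry, cams, job, bot
import cv2,json
for n in("side","top"):
    cv2.imwrite(f"pics/{n}0.png",cams.grab_frame(n)); c=cams.get_calibration(n); print(n,c)
print(telemetry.observe(), bot.tips_ahead)
E
```

```text
pics
side {'fx': 384.63180499486975, 'fy': 384.63180499486975, 'cx': 282.67698076652846, 'cy': 206.51207849172195, 'R': array([[-0.78859803, -0.61487965, -0.00601393],
       [-0.44396764,  0.57611156, -0.6862858 ],
       [ 0.42544787, -0.53853364, -0.72730711]]), 't': array([0.38107591, 0.28446055, 0.53498935])}
top {'fx': 452.80554947577554, 'fy': 452.80554947577554, 'cx': 273.2036639125614, 'cy': 211.11811153052383, 'R': array([[ 0.01704077, -0.99985243, -0.0021758 ],
       [-0.99907585, -0.01694157, -0.03950219],
       [ 0.0394595 ,  0.00284693, -0.99921711]]), 't': array([-0.03039064,  0.48828331,  0.89977967])}
{'clock': 0.1, 'qpos': array([-1.27520068,  0.52194049, -0.03631843,  1.59989601,  0.02119948,
        1.02110858, -0.1127789 ]), 'qd': array([-0.00047282, -0.00134847, -0.00022147, -0.00147412,  0.00063256,
       -0.00027928,  0.00161008]), 'joint_efforts': array([ 3.40079481e-03, -9.28485203e+01,  1.98421843e+00, -3.70531619e+01,
        1.81207003e-02,  5.36180043e-03,  2.27754882e-06]), 'position': array([0.22349827, 0.58339478, 0.24781175]), 'tool_rot': array([-3.14062771e+00,  7.04445159e-05,  2.77579809e+00]), 'force': array([0.13547092, 0.66881066, 0.60257222]), 'moment': array([ 0.01273731,  0.05092428, -0.00877838]), 'grip_width': 0.08529923200460482} 0.017
```

View pics/side0.png

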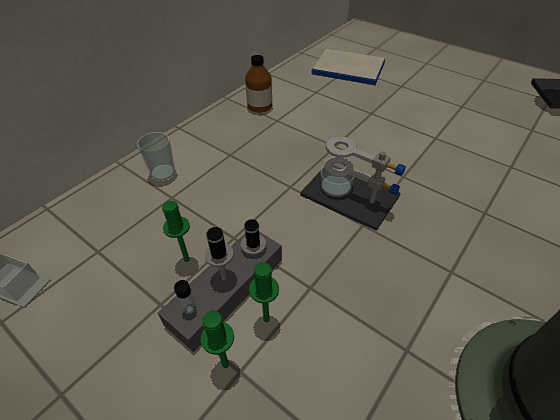

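View pics/top0.png

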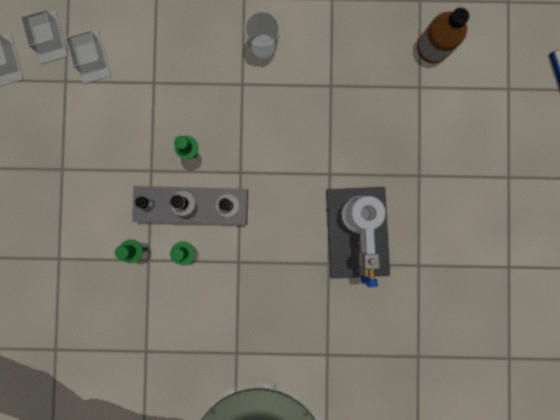

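Run:
```python
import cv2,numpy as np
s=cv2.imread("pics/side0.png");t=cv2.imread("pics/top0.png")
a=cv2.resize(s[190:390,140:300],None,fx=3,fy=3,interpolation=cv2.INTER_CUBIC)
a=np.clip(a*1.5,0,255).astype('uint8')
cv2.imwrite("pics/s_rack.png",a)
b=cv2.resize(t[120:275,100:260],None,fx=3.8,fy=3.8,interpolation=cv2.INTER_CUBIC);cv2.imwrite("pics/t_rack.png",np.clip(b*1.6,0,255).astype('uint8'))
c=cv2.resize(t[180:300,310:410],None,fx=4,fy=4,interpolation=cv2.INTER_CUBIC);d=cv2.resize(s[120:240,295:415],None,fx=4,fy=4,interpolation=cv2.INTER_CUBIC)
cv2.imwrite("pics/guide.png",np.hstack([c,d])[:, :800] if 0 else cv2.resize(np.hstack([c,d]),(800,436)))
```

```text
(no output)
```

View pics/s_rack.png

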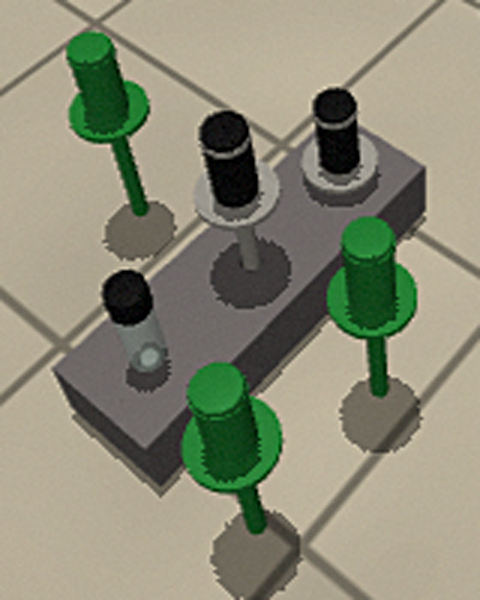

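View pics/t_rack.png

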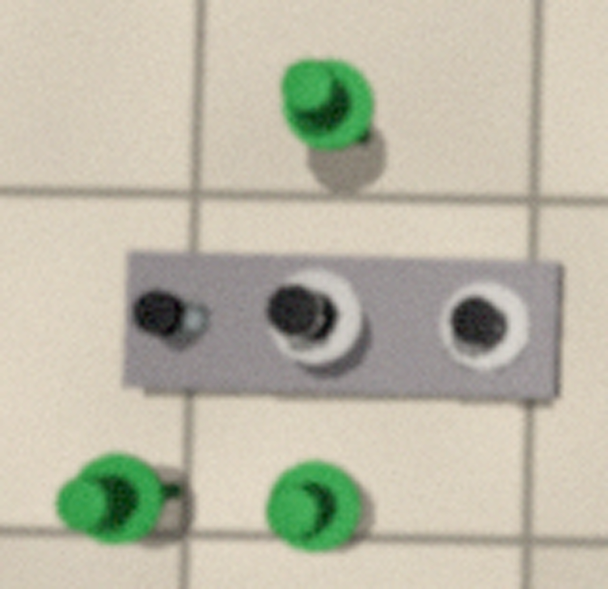

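View pics/guide.png

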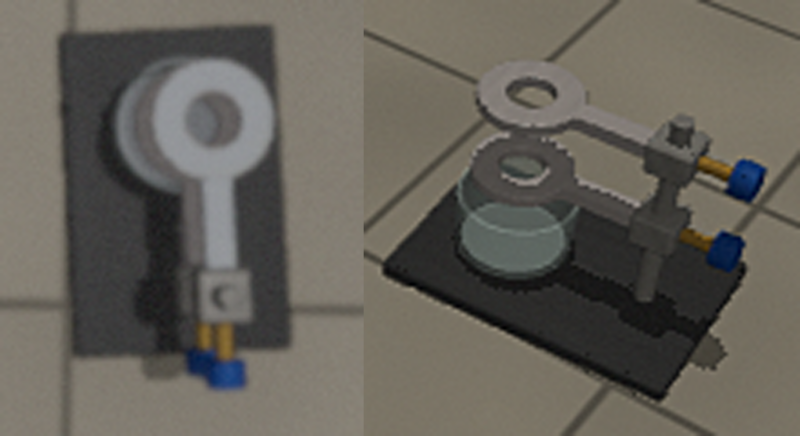

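```bash
cat > h.py <<'E'
import cv2,numpy as np
from workcell import telemetry,cams,job,bot
C={n:cams.get_calibration(n) for n in("side","top")}
def ray(n,u,v):
    c=C[n];d=c["R"].T@np.array([(u-c["cx"])/c["fx"],(v-c["cy"])/c["fy"],1.]);return -c["R"].T@c["t"],d
def plane(n,u,v,z):
    o,d=ray(n,u,v);return o+d*(z-o[2])/d[2]
def tri(p,q):
    (o1,d1),(o2,d2)=ray("side",*p),ray("top",*q)
    s=np.linalg.lstsq(np.c_[d1,-d2],o2-o1,rcond=None)[0];a=o1+s[0]*d1;b=o2+s[1]*d2
    return (a+b)/2,np.linalg.norm(a-b)
def proj(n,X):
    c=C[n];p=c["R"]@np.array(X)+c["t"];return np.array([c["cx"]+c["fx"]*p[0]/p[2],c["cy"]+c["fy"]*p[1]/p[2]])
def blobs(m,amin=20):
    k,l,st,ce=cv2.connectedComponentsWithStats(m.astype('uint8'))
    return [(st[i].tolist(),ce[i].round(1).tolist()) for i in range(1,k) if st[i][4]>=amin]
E
python3 - <<'E'
from h import *
for n,r in(("side",(190,390,140,300)),("top",(120,275,100,260))):
    im=cv2.imread(f"pics/{n}0.png").astype(int)[r[0]:r[1],r[2]:r[3]]
    g=(im[...,1]>im[...,2]+30)&(im[...,1]>im[...,0]+20)
    k=im.max(2)<38
    for nm,m in(("green",g),("black",k)):
        for st,ce in blobs(m): print(n,nm,[st[0]+r[2],st[1]+r[0],*st[2:]],[ce[0]+r[2],ce[1]+r[0]])
# ring top view: bright
for n,r in(("side",(125,230,300,410)),("top",(185,300,325,400))):
    im=cv2.imread(f"pics/{n}0.png").astype(int)[r[0]:r[1],r[2]:r[3]]
    print(n,[im[i].tolist() for i in ()])
c=cv2.imread("pics/top0.png")
print(c[213,335:395].sum(1)//3); print(c[190:240,368].sum(1)//3)
print(c[203,160:205].sum(1)//3)
E
```

```text
side green [162, 201, 28, 61, 701] [174.8, 224.2]
side green [249, 262, 30, 60, 909] [263.3, 286.6]
side green [201, 311, 33, 57, 1060] [216.0, 335.1]
side black [175, 208, 8, 21, 45] [179.3, 218.0]
side black [245, 219, 14, 12, 130] [251.1, 224.9]
side black [207, 227, 16, 14, 174] [214.4, 233.6]
side black [245, 230, 15, 18, 193] [252.5, 239.3]
side black [181, 235, 8, 26, 29] [184.7, 247.7]
side black [208, 237, 18, 23, 255] [217.6, 249.2]
side black [266, 247, 15, 23, 162] [274.6, 258.4]
side black [218, 275, 38, 46, 434] [235.4, 299.1]
side black [270, 275, 2, 16, 21] [270.3, 283.4]
side black [174, 280, 17, 19, 239] [182.2, 288.9]
side black [159, 315, 45, 37, 341] [185.8, 335.9]
side black [221, 322, 6, 19, 45] [223.1, 331.0]
side black [224, 352, 5, 15, 21] [226.2, 359.3]
top green [174, 136, 24, 23, 416] [185.5, 146.6]
top green [115, 240, 28, 23, 448] [129.1, 251.2]
top green [170, 242, 25, 23, 429] [182.1, 253.1]
top black [136, 197, 13, 12, 110] [141.7, 202.1]
top black [171, 196, 12, 12, 113] [176.6, 201.3]
top black [220, 199, 11, 11, 86] [224.5, 204.3]
top black [182, 200, 6, 9, 23] [185.2, 204.2]
side []
top []
[ 58  58  58  36  37  47  66 100 119 115 107 100  85  94  94  94 105 131
 146 149 149 149 147 149 147 135 115 110 109 108 112 110 108 104  94  87
  93  97  93  91  95 117 141 151 149 150 149 149 147 133 101  85 104 121
 121 122 124 121 124 124]
[ 59  64  64  61  63  78 117 144 150 147 149 148 148 148 135 112  95  93
  91  90  90  98 104 104 106 100  99  93  89  92 115 138 146 150 149 150
 149 148 148 148 149 150 153 150 151 150 150 151 149 149]
[ 90  90  88  92  89  90  89  91  87  83  60  35  24  23  25  27  23  26
  28  28  31  32  34  54  61  36   7  22  61  99 120 125 121 121 111  84
  77  92  94  92  93  91  93  96  92]
```

Run:
```python
from h import *
t=cv2.imread("pics/top0.png").astype(int); s=cv2.imread("pics/side0.png").astype(int)
def enc(m,off):
    p=np.argwhere(m)[:,::-1].astype(np.float32); (x,y),r=cv2.minEnclosingCircle(p); return x+off[0],y+off[1],r
# collar+head in top: compare with rack gray
for nm,(x0,x1,z) in dict(long=(165,202,.109),short=(210,243,.059)).items():
    w=t[188:222,x0:x1]; m=(w.min(2)>97)
    m=cv2.morphologyEx(m.astype('uint8'),cv2.MORPH_OPEN,np.ones((2,2)))
    e=enc(m>0,(x0,188)); h=cv2.convexHull(np.argwhere(m)[:,::-1].astype(np.float32)); el=cv2.fitEllipse(h)
    print(nm,e,el[0][0]+x0,el[0][1]+188,el[1],plane("top",e[0],e[1],z),"exp r",.022*452.8/(.9-z))
# head masks
for n,im,boxes in(("top",t,dict(long=(165,200,190,215),short=(213,240,192,217),el=(132,152,194,212))),("side",s,dict(long=(204,230,224,262),short=(242,264,216,250),el=(172,193,278,301)))):
    for k,(x0,x1,y0,y1) in boxes.items():
        m=(im[y0:y1,x0:x1].max(2)<55).astype('uint8'); m=cv2.morphologyEx(m,cv2.MORPH_CLOSE,np.ones((5,5)))
        b=max(blobs(m),key=lambda q:q[0][4]); print(n,k,[b[0][0]+x0,b[0][1]+y0,*b[0][2:]],b[1][0]+x0,b[1][1]+y0)
# upper ring top
w=t[185:240,340:395]; m=(w.min(2)>125).astype('uint8'); m[45:]=0
h=cv2.convexHull(np.argwhere(m)[:,::-1].astype(np.float32)); el=cv2.fitEllipse(h); print("ring",el, enc(m>0,(340,185)))
cs,hi=cv2.findContours(m,cv2.RETR_CCOMP,cv2.CHAIN_APPROX_NONE)
for c,hh in zip(cs,hi[0]):
    if len(c)>12: print(hh[3],len(c),cv2.fitEllipse(c)[0]+np.array([340,185]),cv2.fitEllipse(c)[1])
# greens
for p,q in(((174.8,224.2),(185.5,146.6)),((263.3,286.6),(182.1,253.1)),((216,335.1),(129.1,251.2))): print(tri(p,q))
```

```text
long (182.92105293273926, 203.44736862182617, 12.61988639831543) 183.31255722045898 203.53585243225098 (24.00830078125, 25.16542625427246) [0.49580807 0.13950834 0.109     ] exp r 12.593678887484195
short (227.0, 199.39999961853027, 18.840482711791992) 227.1975555419922 193.39629364013672 (30.556495666503906, 50.121177673339844) [0.50758647 0.06600004 0.059     ] exp r 11.844946492271104
top long [170, 196, 18, 14, 185] 178.9 202.0
top short [219, 199, 14, 12, 125] 225.2 204.6
top el [135, 197, 17, 15, 159] 142.5 203.5
side long [207, 227, 23, 35, 525] 216.8 244.2
side short [245, 219, 16, 31, 401] 252.2 234.5
side el [172, 278, 21, 23, 293] 182.0 288.9
ring ((28.166996002197266, 27.653465270996094), (32.1809196472168, 32.962181091308594), 173.52987670898438) (368.0, 213.0, 16.763153076171875)
-1 92 [368.1645298  212.68129921] (31.583467483520508, 32.250244140625)
0 47 [368.5255146  212.49677277] (16.617265701293945, 17.323074340820312)
(array([0.60057973, 0.13987349, 0.10024468]), np.float64(0.0019098024552904836))
(array([0.40722832, 0.14112567, 0.09962068]), np.float64(0.0015272110805475882))
(array([0.40895643, 0.2364835 , 0.10081444]), np.float64(0.0013323692848860463))
```

Run:
```python
from h import *
s=cv2.imread("pics/side0.png").astype(int)
w=s[130:165,320:365]; m=(w.min(2)>115).astype('uint8')
cs,hi=cv2.findContours(m,cv2.RETR_CCOMP,cv2.CHAIN_APPROX_NONE)
for c,hh in zip(cs,hi[0]):
    if len(c)>12: e=cv2.fitEllipse(c); print(hh[3],len(c),e[0]+np.array([320,130]),e[1],cv2.boundingRect(c))
print("head tri",tri((217,244.2),(178.9,202)))
g=plane("top",368.3,212.7,.120); print("guide top",g, "proj side",proj("side",g))
for X in([.4958,.1395,.109],[.4958,.1395,.134],[.4958,.1395,.159]): print(X,proj("side",X),proj("top",X))
# post via top: clamp/post top at z=.138
print("post",plane("top",371.5,260.5,.138))
a=cv2.imread("pics/side0.png")
for z in(.105,.109,.134,.159): 
    u=proj("side",[.4958,.1395,z]); cv2.circle(a,tuple(int(round(q*16)) for q in u),8,(0,0,255),-1,shift=4)
u=proj("side",g); cv2.circle(a,tuple(int(round(q*16)) for q in u),8,(0,0,255),-1,shift=4)
cv2.imwrite("pics/chk.png",np.hstack([cv2.resize(a[210:310,160:270],(440,400)),cv2.resize(a[120:220,300:390],(360,400))]))
```

```text
-1 20 [331.37942696 162.4155426 ] (10.264298439025879, 14.510649681091309) (5, 27, 10, 6)
-1 87 [343.15496063 146.15511131] (16.62255096435547, 37.1190071105957) (7, 7, 38, 19)
4 37 [340.72634697 145.00385952] (10.103386878967285, 15.937520027160645) (13, 10, 17, 11)
head tri (array([0.49672205, 0.1419445 , 0.13024341]), np.float64(0.0009726489816016636))
guide top [ 0.48442211 -0.19011147  0.12      ] proj side [341.29089573 144.20982545]
[0.4958, 0.1395, 0.109] [220.0315881  251.96620359] [182.92559318 203.45194571]
[0.4958, 0.1395, 0.134] [217.94402068 241.89767927] [180.02449567 202.63922333]
[0.4958, 0.1395, 0.159] [215.71970845 231.1696225 ] [176.93290279 201.773135  ]
post [ 0.40170745 -0.1925887   0.138     ]
```

View pics/chk.png

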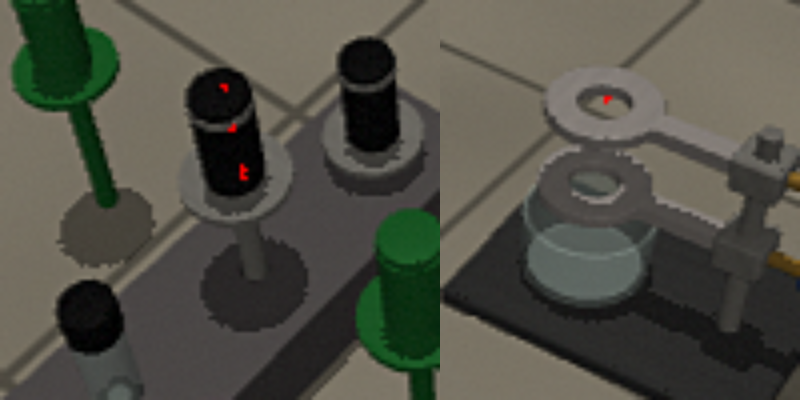

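Emit:
arm_command([
  [1,-0.2,-0.16,0,0,0,0],
  [1,-0.46,-0.36,0,0,0,0],
  [1,-0.72,-0.55,0,0,0,0],
  [1,-0.92,-0.71,0,0,0,0],
])

```text
clock: 0.6
position: [0.3153, 0.433, 0.2482]
tool_rot: [-3.141, 0.0, 2.775]
force: [0.7, 0.1, -0.2]
grip_width: 0.0856
```

Emit:
arm_command([
  [1,-0.2,-0.16,0,0,0,0],
  [1,-0.46,-0.36,0,0,0,0],
  [1,-0.72,-0.55,0,0,0,0],
  [1,-0.92,-0.71,0,0,0,0],
])

```text
clock: 1.1
position: [0.4059, 0.2842, 0.2482]
tool_rot: [-3.141, 0.0, 2.775]
force: [0.7, 0.0, -0.1]
grip_width: 0.0852
```

Emit:
arm_command([
  [1,-0.2,-0.16,0,0,0,0],
  [1,-0.46,-0.36,0,0,0,0],
  [1,-0.72,-0.55,0,0,0,0],
  [1,-0.9,-0.69,0,0,0,0],
  [1,-0.9,-0.69,0,0,0,0],
  [1,-0.9,-0.69,0,0,0,0],
])

```text
clock: 1.85
position: [0.4938, 0.1415, 0.2481]
tool_rot: [-3.141, -0.001, 2.776]
force: [-1.1, 0.1, 0.1]
grip_width: 0.0855
```

Emit:
arm_command([
  [1,-0.014,0,0.2,0,0,0],
  [1,-0.014,0,0.42,0,0,0],
  [1,-0.014,0,0.62,0,0,0],
  [1,-0.014,0,0.75,0,0,0],
  [1,-0.014,0,0.75,0,0,0],
])

```text
clock: 2.48
position: [0.495, 0.1411, 0.1348]
tool_rot: [-3.14, -0.002, 2.777]
force: [0.5, -0.4, 0.4]
grip_width: 0.0853
```

Run:
```python
from h import *
a=cams.grab_frame("side");b=cams.grab_frame("top")
cv2.imwrite("pics/pre.png",np.hstack([cv2.resize(a[170:340,130:330],(440,374)),cv2.resize(b[120:290,90:250],(352,374))]))
print(telemetry.observe()["position"])
```

```text
[0.49609637 0.14101461 0.13639169]
```

View pics/pre.png

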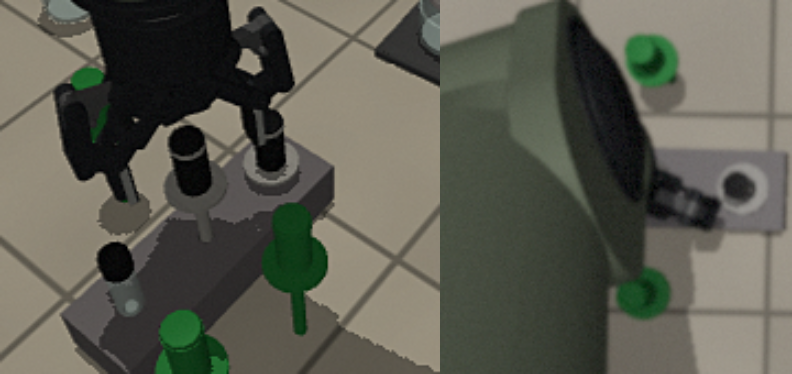

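The side view shows the open fingers on either side of the black-headed, steel-collared probe in the middle socket (side px about 217,243). The three green ones (175,224), (263,287) and (216,335) are look-alikes. The black heads at (252,234), with its collar low on the rack, and (182,289), with no collar, are the short probe and the electrode. I'm closing on the middle one.

Emit:
arm_command([
  [-1,0,0,0,0,0,0],
  [-1,0,0,0,0,0,0],
  [-1,0,0,0,0,0,0],
  [-1,0,0,0,0,0,0],
  [-1,0,0,0,0,0,0],
  [-1,0,0,0,0,0,0],
  [-1,0,0,0,0,0,0],
  [-1,0,0,0,0,0,0],
], newtons=50)

```text
clock: 3.58
position: [0.4964, 0.1405, 0.1361]
tool_rot: [3.141, 0.0, 2.776]
force: [0.5, 0.8, 6.6]
grip_width: 0.0229
```

Emit:
arm_command([
  [-1,0,0,-0.05,0,0,0],
  [-1,0,0,-0.13,0,0,0],
  [-1,0,0,-0.25,0,0,0],
  [-1,0,0,-0.4,0,0,0],
  [-1,0,0,-0.6,0,0,0],
  [-1,0,0,-0.8,0,0,0],
  [-1,0,0,-1,0,0,0],
  [-1,0,0,-1,0,0,0],
])

```text
clock: 4.58
position: [0.4967, 0.1402, 0.2883]
tool_rot: [3.139, 0.003, 2.775]
force: [-0.2, -0.2, -1.6]
grip_width: 0.0232
```

Run:
```python
from h import *
a=cams.grab_frame("side");b=cams.grab_frame("top");cv2.imwrite("pics/lift_s.png",a)
cv2.imwrite("pics/lift.png",np.hstack([cv2.resize(a[100:340,130:330],(480,576)),cv2.resize(b[120:290,90:250],(320,576))]))
o=telemetry.observe();print(o["position"],o["tool_rot"],o["force"],o["grip_width"])
```

```text
[0.49582821 0.14010228 0.28598316] [-3.14156133e+00  5.70953316e-05  2.77570554e+00] [-0.37527345 -0.62685698 -1.22114828] 0.022904159953047544
```

View pics/lift.png

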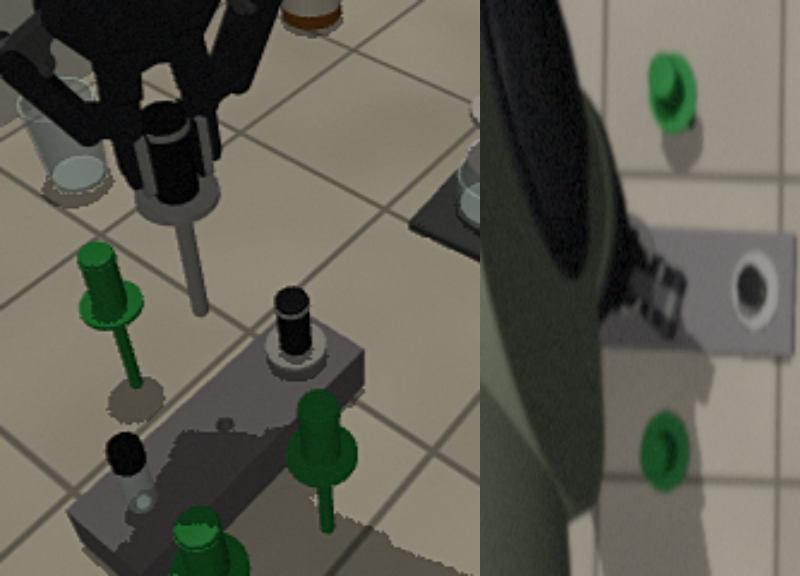

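Run:
```python
from h import *
for z in(.155,.160,.165,.255): print(z,proj("side",[.4958,.140,z]))
o,d=ray("side",213.5,231.5);print(o+d*(.16-o[2])/d[2])
```

```text
0.155 [215.84119679 233.14447302]
0.16 [215.38173514 230.93756268]
0.165 [214.91620349 228.70149655]
0.255 [205.34302987 182.71912583]
[0.49720115 0.14240735 0.16      ]
```

Emit:
arm_command([
  [-1,-0.04,-0.12,0,0,0,0],
  [-1,-0.1,-0.3,0,0,0,0],
  [-1,-0.17,-0.5,0,0,0,0],
  [-1,-0.24,-0.69,0,0,0,0],
])

```text
clock: 5.18
position: [0.492, 0.0286, 0.2852]
tool_rot: [-3.141, -0.001, 2.775]
force: [0.6, 0.3, -1.1]
grip_width: 0.0231
```

Emit:
arm_command([
  [-1,-0.06,-0.18,0,0,0,0],
  [-1,-0.12,-0.36,0,0,0,0],
  [-1,-0.18,-0.54,0,0,0,0],
  [-1,-0.24,-0.69,0,0,0,0],
])

```text
clock: 5.68
position: [0.4883, -0.0809, 0.2852]
tool_rot: [-3.141, -0.001, 2.774]
force: [1.2, -0.6, -1.2]
grip_width: 0.0229
```

Emit:
arm_command([
  [-1,-0.06,-0.18,0,0,0,0],
  [-1,-0.12,-0.36,0,0,0,0],
  [-1,-0.18,-0.54,0,0,0,0],
  [-1,-0.23,-0.66,0,0,0,0],
  [-1,-0.24,-0.7,0,0,0,0],
  [-1,-0.24,-0.7,0,0,0,0],
  [-1,-0.24,-0.7,0,0,0,0],
])

```text
clock: 6.55
position: [0.4853, -0.189, 0.2857]
tool_rot: [3.141, -0.0, 2.777]
force: [1.0, 1.1, -0.5]
grip_width: 0.0227
```

Run:
```python
from h import *
a=cams.grab_frame("side");b=cams.grab_frame("top");cv2.imwrite("pics/over_s.png",a);cv2.imwrite("pics/over_t.png",b)
cv2.imwrite("pics/over.png",np.hstack([cv2.resize(a[50:230,280:430],(480,576),interpolation=cv2.INTER_CUBIC),cv2.resize(b[150:300,300:400],(320,480))[:,:] if 0 else cv2.resize(b[150:300,300:410],(320,576))]))
o=telemetry.observe();print(o["position"],o["tool_rot"],o["force"],o["grip_width"])
```

```text
[ 0.48544006 -0.18898859  0.28579187] [ 3.14142127e+00 -7.95400156e-05  2.77678847e+00] [-0.06788387 -0.60596262 -1.29953648] 0.022719724668819684
```

View pics/over.png

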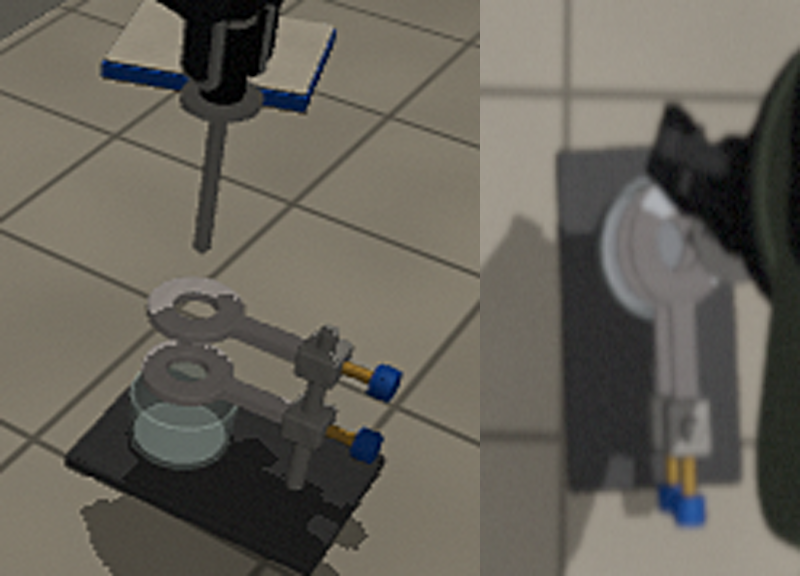

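Run:
```python
from h import *
a=cv2.imread("pics/over_s.png")
g=a[:,:,:].astype(int)
for r in range(90,128,4):
    row=g[r,330:360].mean(1); th=np.median(row)-18
    i=np.where(row<th)[0]; print(r,(i.min()+330,i.max()+330,i.mean()+330) if len(i) else None)
for z in(.16,.18,.2,.22,.24,.255): print(z,proj("side",[.4854,-.189,z]),proj("side",[.4845,-.190,z]))
```

```text
90 (np.int64(345), np.int64(350), np.float64(347.5))
94 (np.int64(344), np.int64(350), np.float64(347.0))
98 (np.int64(330), np.int64(349), np.float64(341.3333333333333))
102 (np.int64(340), np.int64(348), np.float64(344.0))
106 (np.int64(343), np.int64(353), np.float64(347.6666666666667))
110 (np.int64(342), np.int64(347), np.float64(344.5))
114 (np.int64(342), np.int64(347), np.float64(344.5))
118 (np.int64(341), np.int64(346), np.float64(343.5))
122 (np.int64(341), np.int64(346), np.float64(343.5))
126 (np.int64(340), np.int64(358), np.float64(347.3333333333333))
0.16 [342.75448613 127.2845067 ] [343.44236971 127.20807273]
0.18 [343.91628933 118.25575965] [344.61796224 118.17973736]
0.2 [345.12652817 108.85060369] [345.84255435 108.77509415]
0.22 [346.38829605  99.04499892] [347.11927476  98.97011517]
0.24 [347.70495553  88.81281384] [348.45152434  88.73868234]
0.255 [348.73066327  80.84170843] [349.48936798  80.76823319]
```

Emit:
arm_command([
  [-1,0,-0.008,0.06,0,0,0],
  [-1,0,-0.008,0.13,0,0,0],
  [-1,0,-0.008,0.2,0,0,0],
  [-1,0,-0.008,0.26,0,0,0],
  [-1,0,-0.008,0.3,0,0,0],
  [-1,0,-0.008,0.34,0,0,0],
  [-1,0,-0.008,0.36,0,0,0],
  [-1,0,-0.008,0.36,0,0,0],
])

```text
clock: 7.65
position: [0.4849, -0.1908, 0.2317]
tool_rot: [-3.142, -0.0, 2.776]
force: [0.4, -0.5, -0.9]
grip_width: 0.023
```

Run:
```python
from h import *
a=cams.grab_frame("side");cv2.imwrite("pics/in1.png",cv2.resize(a[80:210,290:420],(600,600),interpolation=cv2.INTER_CUBIC))
o=telemetry.observe();print(o["position"],o["tool_rot"],o["force"],o["moment"],o["grip_width"])
```

```text
[ 0.4849884  -0.19086248  0.23192282] [-3.14158189e+00  1.86118068e-04  2.77575259e+00] [ 0.30736199 -0.19069901 -1.22180147] [-0.01407642  0.01878906 -0.06491434] 0.02282625791119156
```

View pics/in1.png

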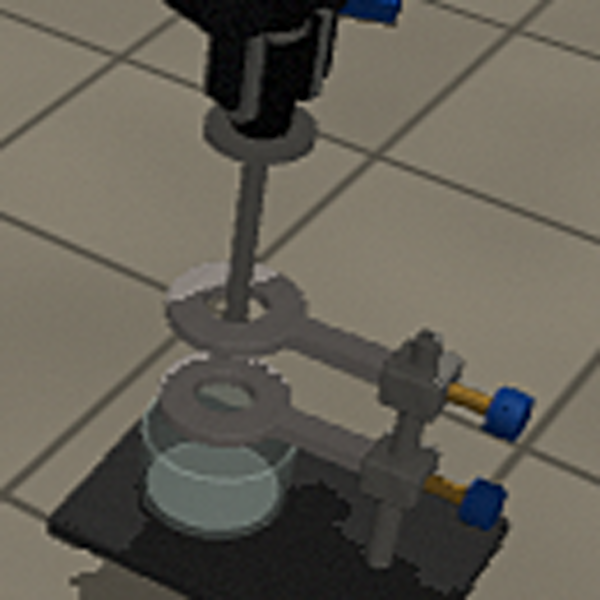

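The tip is inside the upper ring, roughly centred in the hole (crop 237,310), with no contact force. I'll continue down to the lower ring.

Emit:
arm_command([
  [-1,0,0,0.04,0,0,0],
  [-1,0,0,0.09,0,0,0],
  [-1,0,0,0.14,0,0,0],
  [-1,0,0,0.19,0,0,0],
  [-1,0,0,0.24,0,0,0],
  [-1,0,0,0.28,0,0,0],
  [-1,0,0,0.31,0,0,0],
  [-1,0,0,0.31,0,0,0],
])

```text
clock: 8.7
position: [0.4848, -0.1908, 0.185]
tool_rot: [-3.142, -0.0, 2.776]
force: [-0.1, 0.2, -0.9]
grip_width: 0.0225
```

Run:
```python
from h import *
a=cams.grab_frame("side");cv2.imwrite("pics/in2.png",cv2.resize(a[80:210,290:420],(600,600),interpolation=cv2.INTER_CUBIC))
o=telemetry.observe();print(o["position"],o["tool_rot"],o["force"],o["moment"],o["grip_width"])
```

```text
[ 0.48490469 -0.19084276  0.18528368] [-3.14152684e+00 -1.15345664e-04  2.77572098e+00] [-0.36873807  0.57731475 -0.68290734] [0.00755655 0.01837737 0.0406733 ] 0.022875929145799972
```

View pics/in2.png

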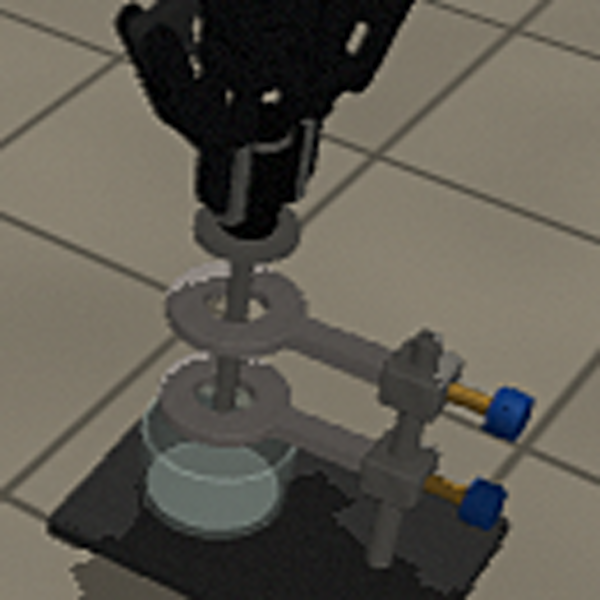

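The sheath is inside both rings (upper crop 238,300; lower 227,405) with no side load. I'll go down to just above seating.

Emit:
arm_command([
  [-1,0,0,0.05,0,0,0],
  [-1,0,0,0.1,0,0,0],
  [-1,0,0,0.14,0,0,0],
  [-1,0,0,0.17,0,0,0],
  [-1,0,0,0.19,0,0,0],
  [-1,0,0,0.2,0,0,0],
  [-1,0,0,0.2,0,0,0],
])

```text
clock: 9.62
position: [0.4849, -0.1908, 0.1553]
tool_rot: [-3.142, -0.0, 2.776]
force: [-0.5, -0.4, -1.2]
grip_width: 0.0226
```

Emit:
arm_command([
  [-1,0,0,0.005,0,0,0],
  [-1,0,0,0.01,0,0,0],
  [-1,0,0,0.015,0,0,0],
  [-1,0,0,0.015,0,0,0],
])

```text
clock: 10.12
position: [0.4849, -0.1908, 0.153]
tool_rot: [-3.142, -0.0, 2.776]
force: [-0.2, 0.3, -0.9]
grip_width: 0.0231
```

Emit:
arm_command([
  [-1,0,0,0.004,0,0,0],
  [-1,0,0,0.007,0,0,0],
  [-1,0,0,0.007,0,0,0],
])

```text
clock: 10.5
position: [0.4849, -0.1908, 0.152]
tool_rot: [-3.142, -0.0, 2.776]
force: [0.7, -0.0, -1.9]
grip_width: 0.0227
```

Emit:
arm_command([
  [-1,0,0,0.004,0,0,0],
  [-1,0,0,0.007,0,0,0],
  [-1,0,0,0.007,0,0,0],
])

```text
clock: 10.88
position: [0.485, -0.1908, 0.1513]
tool_rot: [3.141, 0.0, 2.776]
force: [-2.1, 1.4, 7.0]
grip_width: 0.0227
```

Run:
```python
from h import *
a=cams.grab_frame("side");cv2.imwrite("pics/seat.png",cv2.resize(a[90:210,290:410],(600,600),interpolation=cv2.INTER_CUBIC))
o=telemetry.observe();print(o["position"],o["tool_rot"],o["force"],o["moment"],o["grip_width"])
```

```text
[ 0.48497504 -0.19080385  0.15124067] [3.14144971e+00 2.11586322e-04 2.77569421e+00] [-2.18282177  1.16758035  7.15570891] [ 0.21465693  0.42306078 -0.04713611] 0.02289471662813313
```

View pics/seat.png

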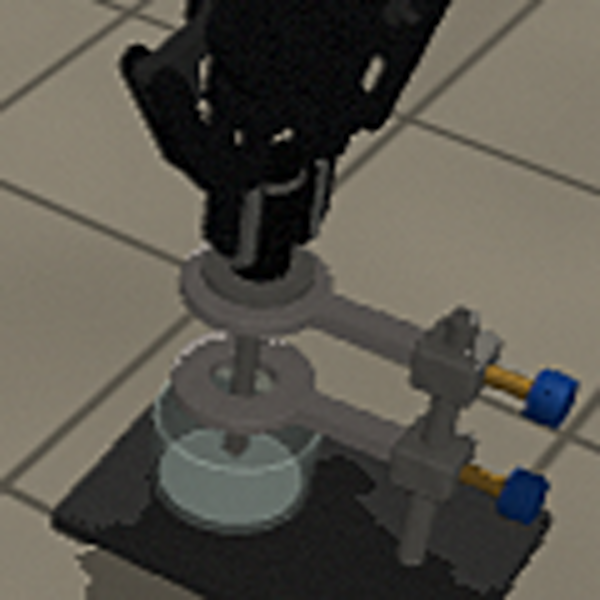

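The collar sits on the upper ring (crop 255,290), the sheath passes through both rings and the tip hangs in the dish. The ring pushes back up with 7 N. Releasing now.

Emit:
arm_command([
  [-0.4,0,0,0,0,0,0],
  [-0.3,0,0,0,0,0,0],
  [-0.1,0,0,0,0,0,0],
  [0.2,0,0,0,0,0,0],
  [0.5,0,0,0,0,0,0],
  [0.5,0,0,0,0,0,0],
  [0.5,0,0,0,0,0,0],
])

```text
clock: 11.8
position: [0.4849, -0.1908, 0.151]
tool_rot: [-3.142, -0.0, 2.776]
force: [-0.0, 0.3, -0.7]
grip_width: 0.0643
```

Run:
```python
from h import *
a=cams.grab_frame("side");cv2.imwrite("pics/rel.png",cv2.resize(a[90:210,290:410],(600,600),interpolation=cv2.INTER_CUBIC))
o=telemetry.observe();print(o["position"],o["force"],o["grip_width"])
```

```text
[ 0.48492785 -0.1908114   0.15093635] [-0.05030345 -0.33556214  0.66282467] 0.06399240193493064
```

View pics/rel.png

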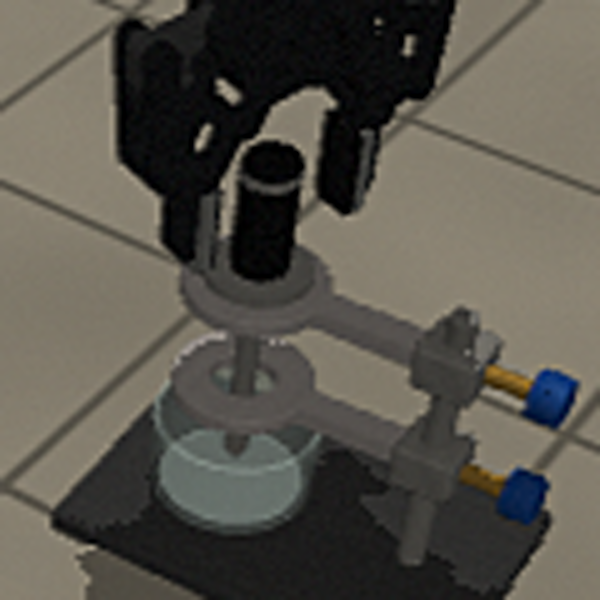

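Released, and the probe is upright. I'll retreat straight up.

Emit:
arm_command([
  [0.5,0,0,-0.08,0,0,0],
  [0.5,0,0,-0.22,0,0,0],
  [0.5,0,0,-0.4,0,0,0],
  [0.5,0,0,-0.6,0,0,0],
  [0.5,0,0,-0.8,0,0,0],
  [0.5,0,0,-0.95,0,0,0],
  [0.5,0,0,-0.95,0,0,0],
  [0.5,0,0,-0.95,0,0,0],
])

```text
clock: 12.85
position: [0.4847, -0.1907, 0.2933]
tool_rot: [-3.142, -0.0, 2.776]
force: [1.1, 0.6, -0.4]
grip_width: 0.0636
```

Run:
```python
from h import *
a=cams.grab_frame("side");cv2.imwrite("pics/fin.png",cv2.resize(a[90:390,130:430],(600,600),interpolation=cv2.INTER_CUBIC))
cv2.imwrite("pics/fin2.png",cv2.resize(a[90:210,290:410],(600,600),interpolation=cv2.INTER_CUBIC))
o=telemetry.observe();print(o["position"],o["force"],o["grip_width"],o["clock"])
for z in(.12,.124,.149,.174): print(proj("side",[.485,-.1908,z]))
```

```text
[ 0.48462628 -0.19067509  0.29303134] [-0.3502553   0.67231016 -0.3482918 ] 0.06448435338278809 12.9
[341.22668999 143.9285987 ]
[341.44035543 142.28654698]
[342.81404871 131.72950315]
[344.25736233 120.63741633]
```

View pics/fin.png

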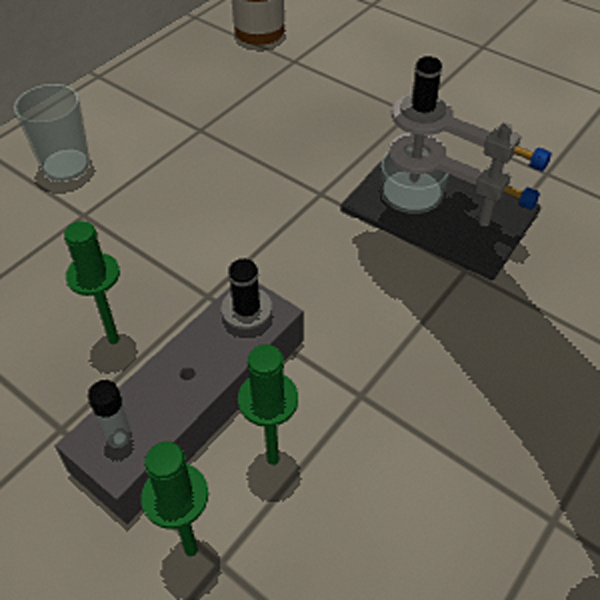

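View pics/fin2.png

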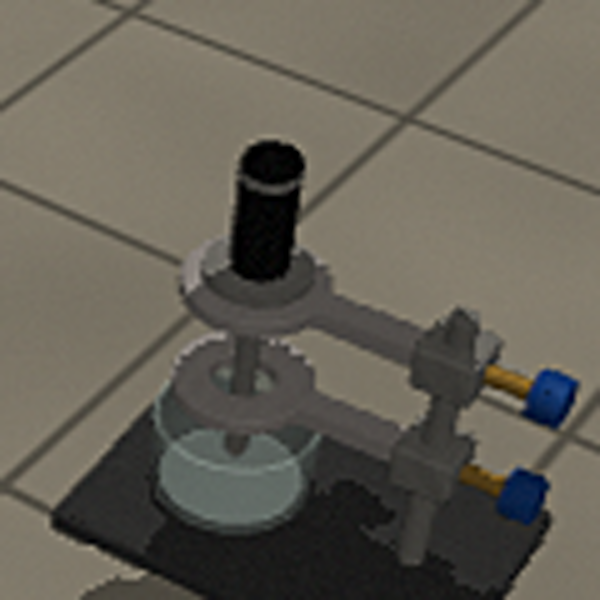

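The long probe stands seated in the guide, with its head at about side px (343,132) and its collar flat on the upper ring at (341,147). The short probe and the electrode are still in the rack, the green ones haven't moved, and the gripper is clear.

```bash
python3 -c "
from workcell import job
print(job.job_done())"
```

```text
the job is handed in; nothing more can be done
None
```

I took the long probe from the middle socket and lowered it, gripped the whole way, through the upper and then the lower ring of the guide. I let go only once the collar rested on the upper ring, where I read about 7 N of upward force at the expected seating height.

- **Final state:** the last side picture shows the probe upright, its collar flat on the upper ring and its tip hanging in the dish. I did not take a final top picture.
- **Left alone:** the short probe and the electrode are still in the rack, and the green look-alikes were not touched.
- **Clearance and time:** the gripper is about 14 cm above where it let go and touching nothing. The job was handed in at about 13 s.
- **Checks:** none failed. The two cameras disagreed by at most 1–2 mm, against about 8 mm of clearance in the rings. While the collar was pressed on the ring there was also a small side force of about 2 N, which was gone after release.

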